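# Lay a tall vase on its side for waxing its foot

## Robot

A 7-joint arm with a two-finger parallel gripper is mounted at the origin on the work surface; the furniture and walls round the work are solid. World frame = base frame: x ahead of the robot, y to its left, z up, the work surface at z = 0. Lengths are in m, angles in rad, forces in N, time in s.
With the tool pointing down it reaches from about 0.425 to 0.925 m from the base axis. Payload 6.8 kg.
Tool frame: the origin (TCP) lies midway between the tips of the shut fingers; the grasp point (between the pads) lies 19 mm behind it; z points along the fingers, y is the line along which they close (so a half turn about z gives the same grasp; the last joint's range is limited). The gripper opens to 85 mm and grips with 20 to 120 N. Pads are 22 mm wide; open, the fingers measure 114 mm over their backs; the gripper's body (76 mm by 85 mm) begins 54 mm behind the grasp point. The pads swing forward as they close: fully open they stand 13 mm farther back than shut.
Start: joints at [-1.325, 0.477, 0.022, 1.555, -0.011, 1.109, -0.083], TCP at [0.234, 0.633, 0.196] pointing down, gripper open.
Joint ranges: [-2.96, 2.96], [-0.34, 2.1], [-1.41, 1.46], [0.24, 2.44], [-1.37, 4.51], [0.17, 1.92], [-2.96, 2.96]. Speed limits (rad/s): [2.39, 2.39, 3.14, 3.14, 3.14, 3.14, 3.14].

## Interface

Orientations are given as a unit quaternion [w, x, y, z].
In Python, from station import * gives the robot as it stands.
- The arm moves only by the shell command python3 -m creep 'ROWS' [FORCE]. ROWS is JSON, a list of rows, each a list of 7 numbers: the gripper command: -1 is shut, 1 is fully open, values between are in proportion, then the shift along the world's x, y, z in mm, then the turn, a rotation vector about the world's x, y, z in rad. A call has 1 to 5 rows; each row shifts and turns the commanded pose from where the row before left it; what a row does not reach is not made up. A row lasts 1/8 s, in which the tool goes at most 62.5 mm and 10.7 degrees, less where a joint would pass 70% of its speed; a pose out of reach is approached as far as the arm can. A call is refused whole if a number of a shift passes 62.5 or a number of a turn 0.188, either way. A call with a gripper value outside its range is refused whole. The fingers move at their own pace and stop on an object; FORCE is the grip in N (left out, the last holds). Time passes only in rows, so rows that do not move let the fingers close. It gives the time, the measured TCP pose, the force, the opening and the grip force at its end, in the units of the state.
- get_obs(): the state, without advancing time (a new reading comes with each control period).
- read_camera(name): name is "side" or "top"; returns (picture, depth): 400x640x3 uint8, red, green, blue; 400x640 float32, m along the optical axis (not along the pixel's ray), 0 where there is no reading.
- camera_params(name): a dict with "intrinsics" (3x3 intrinsics, pixels), "k1" (the pictures are not rectified: a ray, as slopes to the right and down, at radius r is drawn at 1 + k1 r^2 times it, then the intrinsics apply), "cam_to_world" (4x4, takes a point from camera to world coordinates). Camera axes: x right, y up, looking along -z (the intrinsics and any distortion apply to the point x, -y, -z); pixel columns grow to the right and rows downward; lengths in m; the calibration is good to about 2 mm. A picture is of the moment at which its call begins. camera_params takes no time and is no camera call.
- hand_in(): hands the job in; it is judged then, once.
The state is a dict: "t": time; "q": joint angles; "joint_vel": joint speeds; "joint_torque": joint torques, N m; "eef_pos": TCP position; "tool_rot": TCP orientation; "contact_force": force on the tool from outside, world axes, zero at the start; "torque": the same for the moment, N m; "gripper_width": opening from 0.0 (shut) to 1.0 (fully open); "grasp_force": force on a finger pad.
Only numpy, scipy, OpenCV 4.12 (cv2) and the standard library are available. Lean on these libraries where they do the work, as an engineer would, in place of code of your own. Each camera call takes 0.05 s, during which the arm holds its last target. There are 200 camera calls.

## Task

The tall square vase is to be laid on its side so that its foot can be waxed. With the fingertips only, never pinching or lifting it, first push the standing vase along the table until its foot is flush against the dark edge of the cork-topped board, then tip it over that edge and let it down gently, restraining it all the way with the fingers in its mouth (it is brittle: it must not fall over or drop onto the board). Leave it lying flat on the cork, in line with the board with its foot end at the dark edge, and leave everything else where it stands.

Things in the scene. Friction and masses are not known exactly. Their poses are not given: they have to be found in the camera images.
- vase: tall square terracotta vase, 80 x 80 mm, 170 mm tall, open at the top, walls and bottom 6 mm thick (mouth 68 x 68 mm, 164 mm deep); about 0.5 kg, loose, ordinary friction. Origin: centre of its underside; z up along the vase; its +x side faces the board (within 10 degrees at the start) and is the side it shall lie on. It starts 15 to 45 mm short of the board's dark edge
- vase_foot (a point): middle of the bottom edge of the vase's +x side (the edge that goes against the board); axes as the vase. As the vase goes over, this edge stays down on the table and slides back some 20 to 40 mm from the board
- vase_middle (a point): middle of the vase, 85 mm from the underside on its axis; axes as the vase
- vase_mouth (a point): centre of the open mouth, 170 mm from the underside on the vase's axis; axes as the vase. Tipped over the dark edge the vase balances some 27 degrees from upright and falls on by itself beyond; fingers in the mouth against the inside of the wall away from the board (the upper one as it goes over) hold it back
- ware_board: fixed board lying on the table, 220 mm (its x) by 160 mm (its y), 12 mm thick: plywood with a cork top and a dark hardwood strip along its -x edge, the stop, a straight upright face 12 mm high. Origin: centre of its underside; x points from the dark edge across the cork (the way the vase tips), z up
- stop_edge (a point): middle of the dark edge of the board, on its top outer edge, 110 mm from the board's origin and 12 mm above the table; axes as the board
- glaze_jar: bystander: white glaze jar with a dark lid, 49 mm across, 62 mm tall, origin under its centre
- stamp: bystander: small terracotta stamp standing upright, 26 mm across, 56 mm tall, origin under its centre
- square_stamp: bystander: small square wooden stamp standing upright, 18 mm across, 60 mm tall, origin under its centre
- clay_ball: bystander: lump of brown clay, 50 mm across, 42 mm tall, origin under its centre
Things that resemble listed ones, but are neither listed nor needed, are in the scene too. Of the things that look like the vase, the larger one is meant.

How it is judged:
On the way:
1. the vase stands upright with its foot flush against the dark edge of the board (within 9 mm, within 7 degrees) (x of vase_foot in the frame of stop_edge above -0.009 m and angle between the x axis of vase and the x axis of ware_board, either way round below 0.12 rad and angle between vase's own z axis and vertical below 0.08 rad), for 0.2 s.
At the end, for the whole second after the job is handed in: the vase rests on its +x side flat on the board (axis within 5 deg of level and 11 deg of the board's x, middle 46-58 mm high), foot from 60 mm short of the dark edge to 30 mm past it, middle within 50 mm of the board's midline; bystanders within 20 mm of their places (angle between vase's own z axis and vertical between 1.48 and 1.66 rad and angle between vase's own x axis and vertical above 3 rad and angle between the z axis of vase and the x axis of ware_board, either way round below 0.2 rad and x of vase_foot in the frame of stop_edge between -0.06 and 0.03 m and y of vase_middle in the frame of stop_edge between -0.05 and 0.05 m and height (world z) of vase_middle between 0.046 and 0.058 m and linear speed of vase below 0.01 m/s and distance of each of glaze_jar, stamp, square_stamp, clay_ball from where it was at the start of the episode below 0.02 m); the robot touches nothing.
It fails at once if the vase fell, dropped or was knocked over (it turned faster than 3.5 rad/s) (angular speed of vase above 3.5 rad/s).
It fails at once if the vase was lifted or carried (its foot edge more than 35 mm above the table) (height (world z) of vase_foot above 0.035 m).
It fails at once if the vase was squeezed or pressed with more than 40 N (contact force between the fingers and vase above 40 N).
It fails at once if a bystander was pushed more than 20 mm or toppled (distance of any of glaze_jar, stamp, square_stamp, clay_ball from where it was at the start of the episode above 0.02 m or angle between any of glaze_jar, stamp, square_stamp, clay_ball's own z axis and vertical above 0.5 rad).
It also fails if it takes over 72 s, if anything falls off the work surface, if the arm or the gripper's body presses on something with over 40 N, if the wrist force passes 120 N, or if a joint passes its speed limit or range.

## Working session

There is one attempt and no reset: what is moved stays moved. The work goes in short steps, Python scripts to look and compute and a shell command to move; the robot and the scene stay as the last step left them, time stands still between calls to the robot, and variables do not carry over. Pictures are saved under pics/ and viewed, at most 10 in all, crops included, and the job is handed in when it is done.

```bash
mkdir -p pics; ls
cat > h.py <<'E'
from station import *
import numpy as np, cv2
def shot(name,tag):
    p,d=read_camera(name); cv2.imwrite(f'pics/{tag}.png',p[:,:,::-1]); np.save(f'pics/{tag}.npy',d); return p,d
def ray(name,u,v):
    c=camera_params(name);K=np.array(c['intrinsics']);k=float(c['k1'])
    xd=(u-K[0,2])/K[0,0];yd=(v-K[1,2])/K[1,1];x,y=xd,yd
    for _ in range(20):
        r=x*x+y*y;x,y=xd/(1+k*r),yd/(1+k*r)
    T=np.array(c['cam_to_world']);return T[:3,3],T[:3,:3]@np.array([x,-y,-1.])
def atz(name,u,v,z):
    o,d=ray(name,u,v);return o+d*(z-o[2])/d[2]
def atd(name,u,v,D):
    m=D[int(v)-1:int(v)+2,int(u)-1:int(u)+2];o,d=ray(name,u,v);return o+d*np.median(m)
E
python3 - <<'E'
from h import *
o=get_obs();print(o)
for n in('side','top'):
    shot(n,n+'0');print(camera_params(n))
E
```

```text
pics
{'t': 0.0, 'q': array([-1.32512644,  0.47780017,  0.02232261,  1.55643315, -0.0114923 ,
        1.10931814, -0.08310604]), 'joint_vel': array([-0.00098476,  0.00044763, -0.00140161,  0.00033664,  0.00033054,
       -0.00045247,  0.00026028]), 'joint_torque': array([ 1.47312508e-04, -5.96462166e+01,  1.60811171e+00, -2.81203687e+01,
        1.24218801e-02,  9.28226887e-03, -2.67759003e-05]), 'eef_pos': array([0.23362866, 0.63258292, 0.19533313]), 'tool_rot': array([-9.40930839e-05,  1.75946972e-01,  9.84399220e-01, -9.10569116e-04]), 'contact_force': array([ 0.24665863, -0.59204011, -0.1161756 ]), 'torque': array([ 0.06590588, -0.03495443,  0.03253572]), 'grasp_force': 0.0, 'gripper_width': 0.9981598808650879}
{'intrinsics': array([[511.8244571 ,   0.        , 310.56346827],
       [  0.        , 511.8244571 , 200.01088952],
       [  0.        ,   0.        ,   1.        ]]), 'k1': -0.14044840740014114, 'cam_to_world': array([[-0.99796366, -0.04666606,  0.04348344,  0.63948529],
       [ 0.06041115, -0.47272607,  0.87913625,  1.03731354],
       [-0.02047007,  0.87997292,  0.47458259,  0.69271044],
       [ 0.        ,  0.        ,  0.        ,  1.        ]])}
{'intrinsics': array([[400.87377823,   0.        , 319.11044403],
       [  0.        , 400.87377823, 200.98330148],
       [  0.        ,   0.        ,   1.        ]]), 'k1': -0.027182071734669955, 'cam_to_world': array([[ 0.00312243,  0.98595226, -0.16699816,  0.45023229],
       [-0.99998988,  0.00253783, -0.00371391, -0.05646442],
       [-0.00323793,  0.16700807,  0.98595021,  0.97201245],
       [ 0.        ,  0.        ,  0.        ,  1.        ]])}
```

View pics/top0.png

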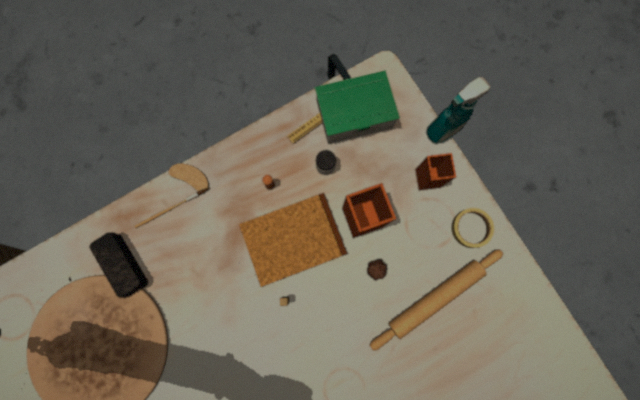

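View pics/side0.png

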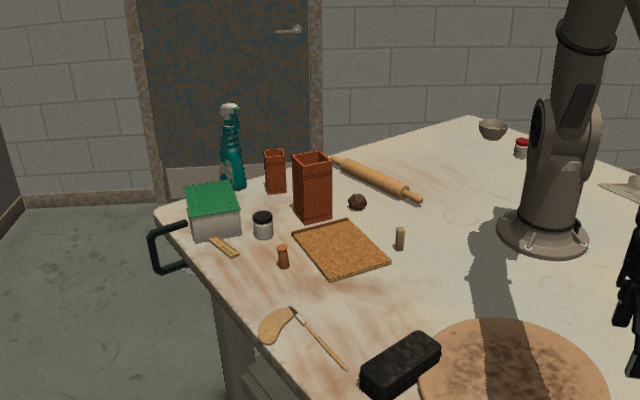

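The top view shows the board around (292,240) with its dark edge on the right (322,195)-(346,250). The big vase is at (370,210), with the jar (326,161), stamp (268,182), square stamp (284,300) and clay (377,269) around it. I'll enlarge it to read the corners.

Run:
```python
import cv2
p=cv2.imread('pics/top0.png')[140:320,230:430]
p=cv2.resize(p,None,fx=3.3,fy=3.3,interpolation=cv2.INTER_CUBIC)
p=cv2.convertScaleAbs(p,alpha=1.5)
for i in range(0,200,20):cv2.putText(p,str(230+i),(int(i*3.3),10),0,.35,(255,255,255));cv2.line(p,(int(i*3.3),12),(int(i*3.3),18),(255,255,255))
for i in range(0,180,20):cv2.putText(p,str(140+i),(0,int(i*3.3)+4),0,.35,(255,255,255))
cv2.imwrite('pics/c0.png',p)
```

```text
(no output)
```

View pics/c0.png

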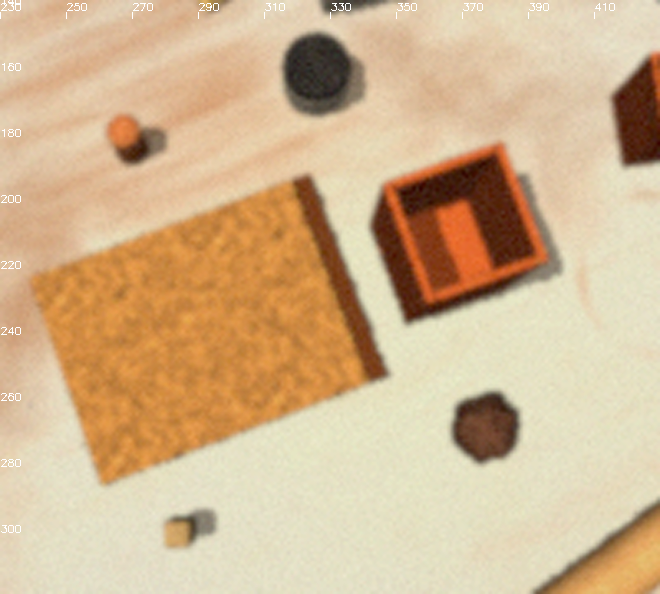

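```bash
cat > m.py <<'E'
from h import *
A=lambda L,z:np.array([atz('top',u,v,z) for u,v in L])
B=A([(323.9,193.3),(347.6,253.9),(261.2,287),(239.7,223.6)],.012)
ex=(B[2]+B[3]-B[0]-B[1])[:2];ex/=np.linalg.norm(ex);ey=np.array([-ex[1],ex[0]])
S=(B[0]+B[1])[:2]/2
def rel(P):P=np.asarray(P)[...,:2]-S;return np.stack([P@ex,P@ey],-1)
E
python3 - <<'E'
from m import *
np.set_printoptions(precision=4,suppress=True)
V=A([(347,196.1),(382.1,183.6),(395.8,218.8),(360.3,232.4)],.17)
print('board',[np.linalg.norm(B[i]-B[i-1]) for i in range(4)],'S',S,'ex',ex,np.arctan2(ex[1],ex[0]))
print('edge dir',(B[0]-B[1])[:2]/np.linalg.norm((B[0]-B[1])[:2]))
print('vase',[np.linalg.norm(V[i]-V[i-1]) for i in range(4)],V.mean(0),rel(V),rel(V.mean(0)))
for a,b in((0,1),(3,2),(3,0),(2,1)):
  d=rel(V[a])-rel(V[b]);print(np.degrees(np.arctan2(d[1],d[0])))
for n,u,v,z in(('jar',326,160.3,.062),('stamp',267.6,179.4,.056),('sq',284.2,301.5,.06),('clay',377.6,268.8,.03),('small',437,165,.1)):
  p=atz('top',u,v,z);print(n,p,rel(p))
print(atd('top',347,196,np.load('pics/top0.npy')), atd('top',345,240,np.load('pics/top0.npy')))
E
```

```text
board [np.float64(0.21619058492738133), np.float64(0.15692501638945897), np.float64(0.21789677269483715), np.float64(0.15958307837602095)] S [ 0.5587 -0.0927] ex [-0.3518  0.9361] 1.9302512370692761
edge dir [0.9329 0.36  ]
vase [np.float64(0.0782734442941754), np.float64(0.07661003340257637), np.float64(0.0769035783370632), np.float64(0.07704836153611097)] [ 0.5728 -0.1591  0.17  ] [[-0.0295 -0.0291]
 [-0.1061 -0.0283]
 [-0.105   0.0486]
 [-0.0279  0.0491]] [-0.0671  0.0101]
-0.6258121993209526
0.39073699543006085
88.82191111971959
89.12961624420734
jar [ 0.7011 -0.0689  0.062 ] [-0.0278 -0.1417]
stamp [0.6563 0.0677 0.056 ] [ 0.1158 -0.1479]
sq [0.3784 0.0237 0.06  ] [0.1724 0.1278]
clay [ 0.4506 -0.1891  0.03  ] [-0.0522  0.135 ]
small [ 0.6805 -0.3175  0.1   ] [-0.2533 -0.035 ]
[ 0.5966 -0.1101  0.1696] [ 0.5193 -0.1157 -0.    ]
```

```bash
python3 -m creep '[[-1,0,0,60,0,0,0.178],[-1,0,0,60,0,0,0.178],[-1,0,0,20,0,0,0.178],[-1,23,-53,0,0,0,0.178],[-1,23,-53,0,0,0,0]]' 20
python3 -m creep '[[-1,23,-53,0,0,0,0],[-1,23,-53,0,0,0,0],[-1,23,-53,0,0,0,0],[-1,23,-53,0,0,0,0],[-1,23,-53,0,0,0,0]]'
python3 -m creep '[[-1,23,-53,0,0,0,0],[-1,23,-53,0,0,0,0],[-1,23,-53,0,0,0,0],[-1,0,0,0,0,0,0],[-1,0,0,0,0,0,0]]'
```

```text
t: 0.72
eef_pos: [0.2801, 0.526, 0.3358]
tool_rot: [-0.0, -0.18, 0.984, -0.0]
contact_force: [1.1, -0.8, 0.1]
gripper_width: -0.003
grasp_force: 0.0
t: 1.35
eef_pos: [0.3952, 0.2601, 0.3361]
tool_rot: [-0.0, -0.178, 0.984, -0.0]
contact_force: [0.4, 0.8, 0.0]
gripper_width: 0.0
grasp_force: 0.0
t: 1.98
eef_pos: [0.4635, 0.1036, 0.336]
tool_rot: [-0.0, -0.178, 0.984, 0.0]
contact_force: [-0.1, 0.6, -0.8]
gripper_width: 0.003
grasp_force: 0.0
```

```bash
python3 -m creep '[[-1,22,-54,0,0,0,0],[-1,22,-54,0,0,0,0],[-1,22,-54,0,0.163,0.061,0],[-1,22,-54,0,0.163,0.061,0],[-1,22,-54,0,0.163,0.061,0]]'
python3 -m creep '[[-1,22,-54,0,0,0,0],[-1,0,0,0,0,0,0]]'
python3 - <<'E'
from m import *
o=get_obs();print(o['q'],rel(o['eef_pos']))
E
```

```text
t: 2.6
eef_pos: [0.573, -0.1584, 0.337]
tool_rot: [-0.046, -0.176, 0.952, 0.247]
contact_force: [2.5, 2.1, 0.8]
gripper_width: 0.001
grasp_force: 0.0
t: 2.85
eef_pos: [0.5931, -0.2175, 0.332]
tool_rot: [-0.049, -0.17, 0.953, 0.244]
contact_force: [0.6, 0.7, -0.2]
gripper_width: 0.006
grasp_force: 0.0
[ 0.12486871  0.62011971  0.5648237   1.22679988 -0.57780971  1.81775015
  2.57905815] [-0.12896375  0.01165376]
```

```bash
python3 -m creep '[[-1,2,-4,-40,0,0,0],[-1,0,0,-40,0,0,0],[-1,0,0,-30,0,0,0],[-1,0,0,0,0,0,0]]'
python3 - <<'E'
from m import *
o=get_obs();print(o['q'],rel(o['eef_pos']))
E
```

```text
t: 3.35
eef_pos: [0.5944, -0.2142, 0.224]
tool_rot: [-0.049, -0.174, 0.952, 0.246]
contact_force: [1.5, -0.4, 0.0]
gripper_width: -0.003
grasp_force: 0.0
[ 0.12235437  0.68754823  0.53817957  1.36059261 -0.5945537   1.64210153
  2.66221203] [-0.12627992  0.00922796]
```

```bash
python3 -m creep '[[-1,2,-6,-20,0,0,0],[-1,0,0,-40,0,0,0],[-1,0,0,-40,0,0,0],[-1,0,0,-40,0,0,0],[-1,0,0,-34,0,0,0]]'
python3 -m creep '[[-1,0,0,0,0,0,0]]'
python3 - <<'E'
from m import *
o=get_obs();print(o['q'],rel(o['eef_pos']))
shot('side','side1')
E
```

```text
t: 3.98
eef_pos: [0.5973, -0.224, 0.0508]
tool_rot: [-0.047, -0.173, 0.953, 0.244]
contact_force: [0.9, -0.1, -0.9]
gripper_width: -0.0
grasp_force: 0.0
t: 4.1
eef_pos: [0.5957, -0.223, 0.0499]
tool_rot: [-0.049, -0.172, 0.953, 0.246]
contact_force: [0.3, -0.2, 0.0]
gripper_width: 0.003
grasp_force: 0.0
[ 0.15916375  0.8665237   0.48359432  1.45829862 -0.66117067  1.40149039
  2.78445198] [-0.13502606  0.01113746]
```

View pics/side1.png

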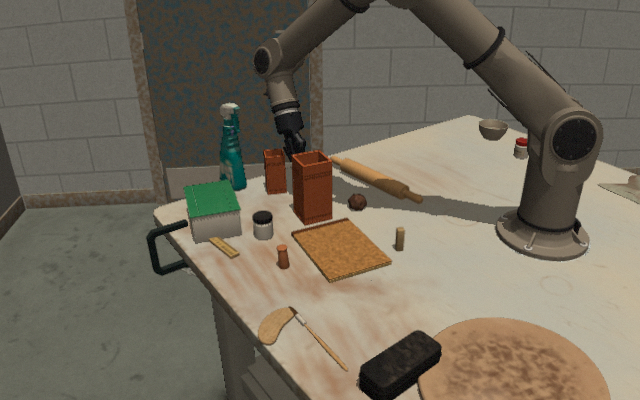

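The arm stands clear behind the vase, fingers at about (293,145). Lowering a little, then pushing along the board's x.

```bash
python3 -m creep '[[-1,0,0,-13,0,0,0],[-1,-2,4.5,0,0,0,0],[-1,-2,4.5,0,0,0,0],[-1,-1.5,4.5,0,0,0,0],[-1,-1.5,4.5,0,0,0,0]]'
python3 -m creep '[[-1,-1.5,4,0,0,0,0],[-1,-1.5,4,0,0,0,0],[-1,-1,3,0,0,0,0],[-1,0,0,0,0,0,0]]'
python3 - <<'E'
from m import *
o=get_obs();print(o['q'],rel(o['eef_pos']))
shot('top','top2')
p=cv2.imread('pics/top2.png')[140:320,230:430]
p=cv2.convertScaleAbs(cv2.resize(p,None,fx=3.3,fy=3.3,interpolation=cv2.INTER_CUBIC),alpha=1.5);cv2.imwrite('pics/c2.png',p)
E
```

```text
t: 4.78
eef_pos: [0.5899, -0.2056, 0.0392]
tool_rot: [-0.047, -0.173, 0.953, 0.244]
contact_force: [-0.1, -0.0, 0.5]
gripper_width: -0.003
grasp_force: 0.0
t: 5.28
eef_pos: [0.5858, -0.1948, 0.0389]
tool_rot: [-0.047, -0.173, 0.953, 0.244]
contact_force: [0.2, -0.1, -0.2]
gripper_width: -0.005
grasp_force: 0.0
[ 0.12392961  0.84442004  0.47497098  1.53150617 -0.67343599  1.345291
  2.78577357] [-0.10506125  0.01051545]
```

View pics/c2.png

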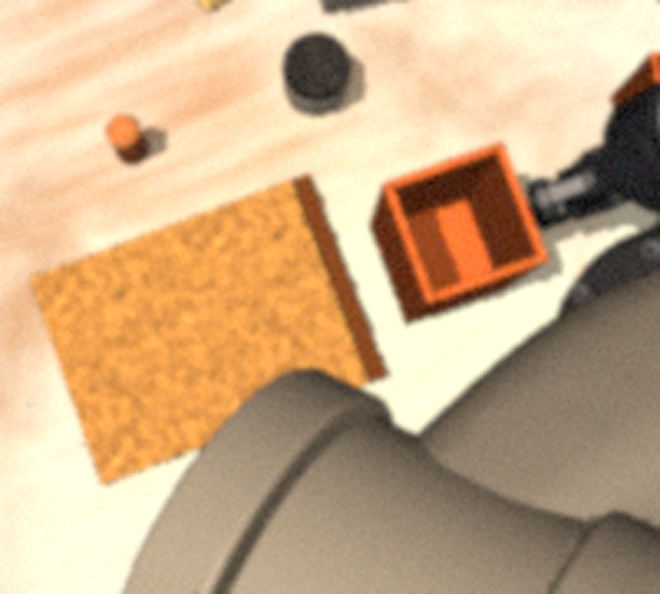

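The vase's rim corners haven't moved; the finger (545,205) is just about touching the middle of its rear side. I'll keep pushing in small steps.

```bash
python3 -m creep '[[-1,-1.5,4,0,0,0,0],[-1,-1.5,4,0,0,0,0],[-1,-1.5,4,0,0,0,0],[-1,-1.5,4,0,0,0,0],[-1,-1.5,4,0,0,0,0]]'
python3 -m creep '[[-1,-1,3,0,0,0,0],[-1,-1,3,0,0,0,0],[-1,0,0,0,0,0,0]]'
python3 - <<'E'
from m import *
o=get_obs();print(o['q'],rel(o['eef_pos']))
p,d=shot('top','top3')
E
```

```text
t: 5.95
eef_pos: [0.58, -0.1791, 0.0405]
tool_rot: [-0.045, -0.172, 0.954, 0.241]
contact_force: [4.2, -13.0, 14.0]
gripper_width: -0.0
grasp_force: 7.2
t: 6.32
eef_pos: [0.5774, -0.1715, 0.04]
tool_rot: [-0.046, -0.172, 0.954, 0.242]
contact_force: [2.7, -6.0, 6.1]
gripper_width: 0.001
grasp_force: 3.4
[ 0.09070002  0.81383702  0.47266316  1.58827204 -0.67937573  1.30994653
  2.77712685] [-0.08031784  0.01017072]
```

Run:
```python
import cv2
p=cv2.imread('pics/top3.png')[140:320,230:430]
p=cv2.convertScaleAbs(cv2.resize(p,None,fx=3.3,fy=3.3,interpolation=cv2.INTER_CUBIC),alpha=1.5);cv2.imwrite('pics/c3.png',p)
```

```text
(no output)
```

View pics/c3.png

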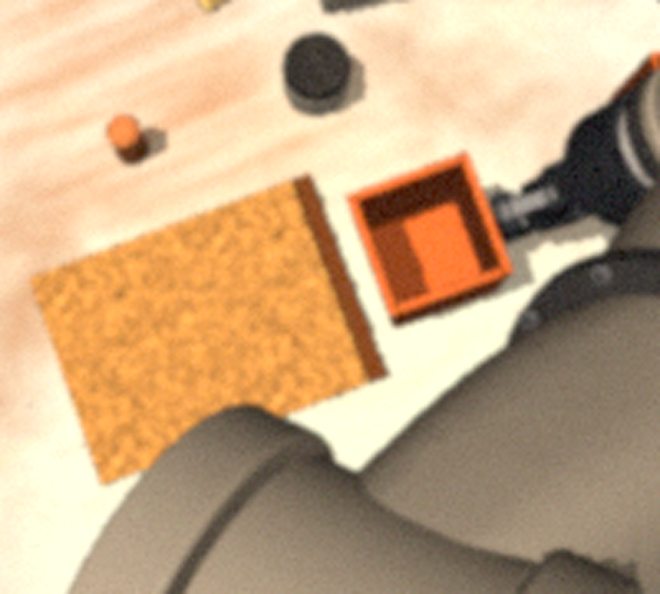

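Run:
```python
from m import *
np.set_printoptions(precision=4,suppress=True)
for t in('top2','top3'):
  D=np.load(f'pics/{t}.npy')
  q={'top3':[(352,199),(463,157),(508,270),(398,318),(375,258),(440,250)],'top2':[(388,188),(500,147),(543,258),(432,302),(460,245)]}[t]
  for x,y in q:
    p=atd('top',x/3.3+230,y/3.3+140,D);print(t,x,y,p[2],rel(p))
```

```text
top2 388 188 0.16914864521792994 [-0.0301 -0.0271]
top2 500 147 0.16971060323709897 [-0.1043 -0.0269]
top2 543 258 0.16798233569092236 [-0.1035  0.0465]
top2 432 302 0.1692265767623774 [-0.0298  0.0479]
top2 460 245 0.005014921534192918 [-0.0854  0.0075]
top3 352 199 0.16883421616003746 [-0.0069 -0.0285]
top3 463 157 0.17424305252362648 [-0.0797 -0.0284]
top3 508 270 0.17601986045485263 [-0.0791  0.0463]
top3 398 318 0.11474661603960778 [-0.0123  0.0471]
top3 375 258 0.1676048395833124 [-0.0072  0.0105]
top3 440 250 0.009532752196802274 [-0.0695  0.0062]
```

The vase is leaning about 5° (rear rim at 175 mm, front at 169 mm), so the gripper's linkage is pushing too high. I'll back off slowly, then turn the gripper a quarter so its flat side faces the vase, and push lower.

```bash
python3 -m creep '[[-1,0.5,-1.5,0,0,0,0],[-1,0.5,-1.5,0,0,0,0],[-1,0.5,-1.5,0,0,0,0],[-1,0.5,-1.5,0,0,0,0],[-1,0.5,-1.5,0,0,0,0]]'
python3 -m creep '[[-1,0.5,-2,0,0,0,0],[-1,1,-2,0,0,0,0],[-1,1,-2,0,0,0,0],[-1,3,-8,0,0,0,0],[-1,5,-13,0,0,0,0]]'
python3 -m creep '[[-1,3,-8,0,0.026,-0.07,0.13],[-1,0,0,0,0,0,0]]'
python3 - <<'E'
from m import *
o=get_obs();print(o['q'],rel(o['eef_pos']))
E
```

```text
t: 7.0
eef_pos: [0.5783, -0.1759, 0.0384]
tool_rot: [-0.048, -0.173, 0.953, 0.245]
contact_force: [-0.4, -0.5, -0.3]
gripper_width: -0.0
grasp_force: 0.0
t: 7.62
eef_pos: [0.5896, -0.2038, 0.0389]
tool_rot: [-0.047, -0.173, 0.953, 0.245]
contact_force: [-0.5, 0.1, -0.3]
gripper_width: -0.0
grasp_force: 0.0
t: 7.88
eef_pos: [0.5922, -0.2134, 0.0388]
tool_rot: [-0.027, -0.242, 0.938, 0.247]
contact_force: [-1.0, -0.2, -0.6]
gripper_width: 0.002
grasp_force: 0.0
[ 0.16867675  0.8554927   0.4430982   1.49022824 -0.64850902  1.35487711
  2.92228768] [-0.12482888  0.01104116]
```

```bash
python3 -m creep '[[-1,0,0,0,-0.032,0.084,-0.156],[-1,0,0,0,-0.032,0.084,-0.156],[-1,0,0,0,-0.032,0.084,-0.156],[-1,0,0,0,-0.032,0.084,-0.156],[-1,0,0,0,-0.032,0.084,-0.156]]'
python3 -m creep '[[-1,0,0,0,-0.032,0.084,-0.156],[-1,0,0,0,-0.032,0.084,-0.156],[-1,0,0,0,-0.032,0.084,-0.156],[-1,0,0,0,-0.032,0.084,-0.156],[-1,0,0,0,-0.017,0.047,-0.087]]'
python3 -m creep '[[-1,0,0,-8,0.163,0.061,0],[-1,0,0,-8,0,0,0],[-1,0,0,0,0,0,0]]'
cat >> m.py <<'E'
from scipy.spatial.transform import Rotation as Ro
def st():
    o=get_obs();R=Ro.from_quat(np.roll(o['tool_rot'],-1)).as_matrix()
    M=np.array([[ex[0],ex[1],0],[ey[0],ey[1],0],[0,0,1]])
    print('q',o['q'].round(2),'rel',rel(o['eef_pos']).round(4),'z',o['eef_pos'][2].round(4),'F board',(M@o['contact_force']).round(1));print('tool y,z in board',(M@R[:,1]).round(2),(M@R[:,2]).round(2))
E
python3 -c 'from m import *;st()'
```

```text
t: 8.5
eef_pos: [0.5925, -0.2113, 0.0389]
tool_rot: [-0.142, 0.191, 0.949, 0.209]
contact_force: [0.2, 0.4, -1.0]
gripper_width: -0.001
grasp_force: 0.0
t: 9.12
eef_pos: [0.5925, -0.2111, 0.0387]
tool_rot: [-0.221, 0.551, 0.793, 0.138]
contact_force: [-0.5, 0.1, 0.4]
gripper_width: -0.001
grasp_force: 0.0
t: 9.5
eef_pos: [0.5921, -0.2114, 0.0219]
tool_rot: [-0.289, 0.533, 0.773, 0.186]
contact_force: [-0.4, 0.5, -0.7]
gripper_width: -0.003
grasp_force: 0.0
q [ 0.09  1.09  0.75  1.36 -0.92  1.69  1.39] rel [-0.1228  0.0105] z 0.0219 F board [ 0.6  0.2 -0.7]
tool y,z in board [ 0.01 -1.   -0.02] [ 0.64  0.02 -0.76]
```

```bash
python3 -m creep '[[-0.5,-1.5,4,0,0,0,0],[-0.5,-1.5,4,0,0,0,0],[-0.5,-1,3,0,0,0,0],[-0.5,-1,3,0,0,0,0],[-0.5,-1,3,0,0,0,0]]'
python3 -m creep '[[-0.5,-1,3,0,0,0,0],[-0.5,-1,3,0,0,0,0],[-0.5,-1,3,0,0,0,0],[-0.5,-1,2,0,0,0,0],[-0.5,0,0,0,0,0,0]]'
python3 - <<'E'
from m import *
st()
p,d=shot('top','top4')
p=cv2.imread('pics/top4.png')[140:320,230:430]
p=cv2.convertScaleAbs(cv2.resize(p,None,fx=3.3,fy=3.3,interpolation=cv2.INTER_CUBIC),alpha=1.5);cv2.imwrite('pics/c4.png',p)
E
```

```text
t: 10.12
eef_pos: [0.5863, -0.1943, 0.023]
tool_rot: [-0.288, 0.533, 0.774, 0.186]
contact_force: [-0.1, 0.2, -0.5]
gripper_width: 0.249
grasp_force: 0.0
t: 10.75
eef_pos: [0.5822, -0.1834, 0.0229]
tool_rot: [-0.288, 0.533, 0.774, 0.186]
contact_force: [-0.2, 0.1, 1.0]
gripper_width: 0.251
grasp_force: 0.0
q [ 0.04  1.06  0.75  1.43 -0.92  1.66  1.39] rel [-0.0932  0.0098] z 0.0229 F board [0.2 0.1 1. ]
tool y,z in board [ 0.01 -1.   -0.02] [ 0.64  0.02 -0.76]
```

View pics/c4.png

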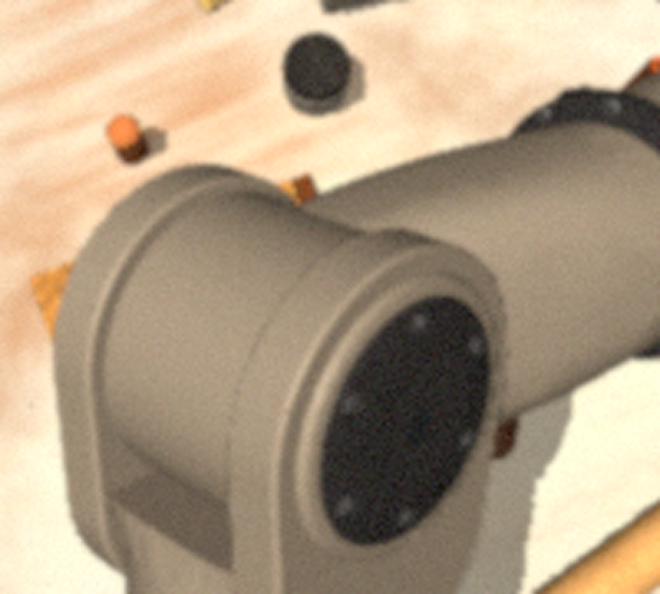

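The arm hides the vase from above. The side camera looks at its +x face, so I'll fit that face's plane from depth.

```bash
cat >> m.py <<'E'
def cloud(name,D):
    c=camera_params(name);K=np.array(c['intrinsics']);v,u=np.mgrid[0:400,0:640]
    pts=np.stack([u.ravel(),v.ravel()],-1).astype(np.float64)[:,None]
    n=cv2.undistortPoints(pts,K,np.array([c['k1'],0,0,0.]))[:,0]
    T=np.array(c['cam_to_world']);d=D.ravel()
    P=np.stack([n[:,0]*d,-n[:,1]*d,-d],-1)@T[:3,:3].T+T[:3,3]
    return P[d>0],np.flatnonzero(d>0)
def terra():
    p,D=read_camera('side');P,i=cloud('side',D);h=cv2.cvtColor(p,cv2.COLOR_RGB2HSV).reshape(-1,3)[i]
    p=p.reshape(-1,3)[i].astype(int)
    B=np.c_[rel(P),P[:,2]]
    m=(p[:,0]>1.9*p[:,1])&(p[:,0]>60)
    return B,m
def face(lo=.03,hi=.15):
    B,m=terra();m&=(B[:,2]>lo)&(B[:,2]<hi)&(B[:,0]>-.09)&(B[:,0]<.06)&(abs(B[:,1])<.06)
    Q=B[m]
    for _ in range(4):
        A=np.c_[Q[:,1]-.01,Q[:,2],np.ones(len(Q))];s=np.linalg.lstsq(A,Q[:,0],rcond=None)[0];r=Q[:,0]-A@s
        Q=Q[abs(r)<max(.004,2*abs(r).std()*.7)]
    print('face n',len(Q),'foot x',s[2].round(4),'lean deg',np.degrees(s[1]).round(1),'yaw deg',np.degrees(-s[0]).round(1),'y range',np.percentile(Q[:,1],[2,98]).round(3),'res',r.std().round(4))
E
python3 - <<'E'
from m import *
face()
# board edge check from side depth
B,m=terra(); 
b=(B[:,2]>.009)&(B[:,2]<.02)&(abs(B[:,1])<.06)&(B[:,0]>-.03)&(B[:,0]<.1);print(np.percentile(B[b,0],[0.5,1,5,50]))
E
```

```text
face n 1029 foot x -0.0169 lean deg 0.1 yaw deg -1.9 y range [-0.035  0.04 ] res 0.0018
[-0.02136898 -0.02039647 -0.01735665  0.04912957]
```

```bash
python3 -m creep '[[-0.5,-1,3,0,0,0,0],[-0.5,-1,3,0,0,0,0],[-0.5,-1,3,0,0,0,0],[-0.5,-1,3,0,0,0,0],[-0.5,0,0,0,0,0,0]]'
python3 -c 'from m import *;st();face()'
```

```text
t: 11.52
eef_pos: [0.5784, -0.1716, 0.0229]
tool_rot: [-0.288, 0.533, 0.774, 0.186]
contact_force: [0.7, -0.2, 0.0]
gripper_width: 0.252
grasp_force: 0.4
q [ 0.02  1.05  0.75  1.46 -0.92  1.64  1.39] rel [-0.0808  0.0092] z 0.0229 F board [-0.4 -0.6  0. ]
tool y,z in board [ 0.01 -1.   -0.02] [ 0.64  0.02 -0.76]
face n 997 foot x -0.0157 lean deg 0.0 yaw deg -1.8 y range [-0.035  0.04 ] res 0.0018
```

Contact has just begun. Continuing.

```bash
python3 -m creep '[[-0.5,-1,2.5,0,0,0,0],[-0.5,-1,2.5,0,0,0,0],[-0.5,-1,2.5,0,0,0,0],[-0.5,-1,2.5,0,0,0,0],[-0.5,0,0,0,0,0,0]]'
python3 -c 'from m import *;st();face()'
```

```text
t: 12.2
eef_pos: [0.5741, -0.1612, 0.0229]
tool_rot: [-0.288, 0.533, 0.774, 0.186]
contact_force: [1.0, -1.1, -0.7]
gripper_width: 0.251
grasp_force: 0.9
q [ 0.01  1.04  0.74  1.49 -0.93  1.63  1.4 ] rel [-0.0695  0.0096] z 0.0229 F board [-1.4 -0.5 -0.7]
tool y,z in board [ 0.01 -1.   -0.02] [ 0.64  0.02 -0.76]
face n 913 foot x -0.0052 lean deg -0.0 yaw deg -1.0 y range [-0.033  0.043] res 0.0017
```

```bash
python3 -m creep '[[-0.5,-0.5,1.5,0,0,0,0],[-0.5,-0.5,1.5,0,0,0,0],[-0.5,-0.5,1,0,0,0,0],[-0.5,0,0,0,0,0,0]]'
python3 -c 'from m import *;st();face()'
```

```text
t: 12.75
eef_pos: [0.5727, -0.1575, 0.0229]
tool_rot: [-0.288, 0.533, 0.774, 0.186]
contact_force: [0.7, -2.7, 0.4]
gripper_width: 0.253
grasp_force: 1.4
q [-0.    1.04  0.74  1.5  -0.93  1.63  1.4 ] rel [-0.0656  0.0096] z 0.0229 F board [-2.7  0.3  0.4]
tool y,z in board [ 0.01 -1.   -0.02] [ 0.64  0.02 -0.76]
face n 915 foot x -0.0012 lean deg 0.0 yaw deg -1.4 y range [-0.032  0.044] res 0.0018
```

```bash
python3 -m creep '[[-0.5,-0.5,1.5,0,0,0,0],[-0.5,-0.5,1.5,0,0,0,0],[-0.5,-0.5,1,0,0,0,0],[-0.5,0,0,0,0,0,0]]'
python3 -c 'from m import *;st();face()'
```

```text
t: 13.3
eef_pos: [0.5717, -0.1554, 0.0232]
tool_rot: [-0.287, 0.533, 0.774, 0.186]
contact_force: [2.0, -8.4, 2.7]
gripper_width: 0.249
grasp_force: 4.0
q [-0.01  1.03  0.75  1.5  -0.93  1.62  1.4 ] rel [-0.0633  0.0099] z 0.0232 F board [-8.5  1.1  2.7]
tool y,z in board [ 0.01 -1.   -0.02] [ 0.64  0.02 -0.77]
face n 911 foot x 0.001 lean deg 0.1 yaw deg -1.5 y range [-0.032  0.043] res 0.0018
```

Flush: 8.5 N reaction, foot at 0 to 1 mm, upright, yaw 1.5°. Retracting, rising over the vase and turning the tool.

```bash
python3 -m creep '[[-0.5,0,0,0,0,0,0],[-0.5,0.7,-2,0,0,0,0],[-0.5,1,-3,0,0,0,0],[-0.5,5,-13,0,0,0,0],[-0.5,5,-13,20,0,0,0]]'
python3 -c 'from m import *;face()'
python3 -m creep '[[-0.5,0,0,60,0,0,0],[-0.5,0,0,60,0,0,0],[-0.5,0,0,60,0,0,0],[-0.5,0,0,60,0,0,0],[-0.5,0,0,50,-0.163,-0.061,0]]'
python3 -m creep '[[-0.5,-5,13,0,-0.163,-0.061,0],[-0.5,-5,13,0,-0.163,-0.061,0],[-0.5,-5,13,0,-0.163,-0.061,0],[-0.5,0,0,0,0,0,-0.18],[-0.5,0,0,0,0,0,-0.18]]'
python3 -c 'from m import *;st();face()'
```

```text
t: 13.98
eef_pos: [0.5824, -0.1845, 0.0423]
tool_rot: [-0.29, 0.533, 0.773, 0.186]
contact_force: [0.0, -1.0, -0.7]
gripper_width: 0.247
grasp_force: 0.0
face n 950 foot x 0.0006 lean deg -0.0 yaw deg -1.1 y range [-0.033  0.043] res 0.0018
t: 14.65
eef_pos: [0.582, -0.1887, 0.334]
tool_rot: [-0.219, 0.551, 0.793, 0.139]
contact_force: [1.2, 0.6, 0.6]
gripper_width: 0.252
grasp_force: 0.0
t: 15.28
eef_pos: [0.5678, -0.1445, 0.3343]
tool_rot: [-0.01, 0.71, 0.704, -0.006]
contact_force: [-0.7, -0.4, -0.7]
gripper_width: 0.246
grasp_force: 0.0
q [-0.59  0.35  0.98  1.62 -0.29  1.36  0.43] rel [-0.0517  0.0096] z 0.3343 F board [-0.2  0.8 -0.7]
tool y,z in board [-0.36 -0.93 -0.02] [ 0.01  0.02 -1.  ]
face n 1080 foot x 0.0011 lean deg -0.1 yaw deg -0.5 y range [-0.033  0.043] res 0.0018
```

```bash
python3 -m creep '[[-0.2,0,0,0,0,0,-0.172],[-0.2,-12,34,0,0,0,-0.172],[-0.2,-12,34,0,0,0,-0.172],[-0.2,-12,34,0,0,0,-0.172],[-0.2,-12,34,0,0,0,-0.172]]'
python3 -m creep '[[-0.2,-12,34,0,0,0,-0.172],[-0.2,0,0,0,0,0,-0.172],[-0.2,0,0,-35,-0.163,-0.061,0],[-0.2,0,0,-35,-0.163,-0.061,0],[-0.2,0,0,-35,-0.163,-0.061,0]]'
python3 -c 'from m import *;st()'
python3 -m creep '[[-0.2,0,0,-35,-0.163,-0.061,0],[-0.2,0,0,-35,-0.163,-0.061,0],[-0.2,0,0,-35,-0.163,-0.061,0],[-0.2,0,0,0,0,0,0]]'
python3 -c 'from m import *;st()'
```

```text
t: 15.95
eef_pos: [0.5196, -0.0097, 0.3335]
tool_rot: [-0.012, 0.939, 0.344, -0.002]
contact_force: [-0.6, 0.3, 0.0]
gripper_width: 0.402
grasp_force: 0.0
t: 16.58
eef_pos: [0.5093, 0.0254, 0.2281]
tool_rot: [0.243, 0.953, 0.177, 0.047]
contact_force: [-0.1, 2.2, 0.1]
gripper_width: 0.399
grasp_force: 0.0
q [-1.56  0.47  1.37  2.07  0.04  0.9  -1.46] rel [0.1279 0.0047] z 0.2281 F board [ 2.1 -0.7  0.1]
tool y,z in board [-0.88 -0.01  0.48] [-0.48 -0.01 -0.88]
t: 17.08
eef_pos: [0.5076, 0.0241, 0.1223]
tool_rot: [0.483, 0.856, 0.164, 0.083]
contact_force: [-0.4, -0.2, 2.1]
gripper_width: 0.401
grasp_force: 0.0
q [-1.6   1.1   1.19  2.16  0.02  0.69 -1.78] rel [0.1273 0.0067] z 0.1223 F board [-0.   0.4  2.1]
tool y,z in board [-0.52 -0.02  0.85] [-0.85  0.   -0.52]
```

The 58° tilt is reachable with margin. Now going over the mouth, upright.

```bash
python3 -m creep '[[-0.2,0,0,40,0.163,0.061,0],[-0.2,0,0,40,0.163,0.061,0],[-0.2,0,0,30,0.163,0.061,0],[-0.2,6,-15,0,0.163,0.061,0],[-0.2,11,-29,0,0.163,0.061,0]]'
python3 -m creep '[[-0.2,11,-29,0,0.163,0.061,0],[-0.2,11,-29,0,0,0,0],[-0.2,11,-29,0,0,0,0],[-0.2,9,-26,0,0,0,0],[-0.2,0,0,0,0,0,0]]'
python3 -c 'from m import *;st();shot("side","s5");import cv2
p=cv2.imread("pics/s5.png")[60:280,200:440];cv2.imwrite("pics/c5.png",cv2.convertScaleAbs(cv2.resize(p,None,fx=2.6,fy=2.6,interpolation=cv2.INTER_CUBIC),alpha=1.4))'
```

```text
t: 17.7
eef_pos: [0.5226, -0.0139, 0.2344]
tool_rot: [0.092, 0.98, 0.178, 0.022]
contact_force: [0.2, 0.3, -2.4]
gripper_width: 0.399
grasp_force: 0.0
t: 18.32
eef_pos: [0.5586, -0.1204, 0.2341]
tool_rot: [0.044, 0.984, 0.175, 0.008]
contact_force: [-0.2, 0.2, -0.1]
gripper_width: 0.398
grasp_force: 0.0
q [-0.75  0.38  1.04  1.85 -0.29  1.06 -0.83] rel [-0.0259  0.0098] z 0.2341 F board [ 0.2  0.1 -0.1]
tool y,z in board [-1.    0.01  0.09] [-0.09  0.   -1.  ]
```

View pics/c5.png

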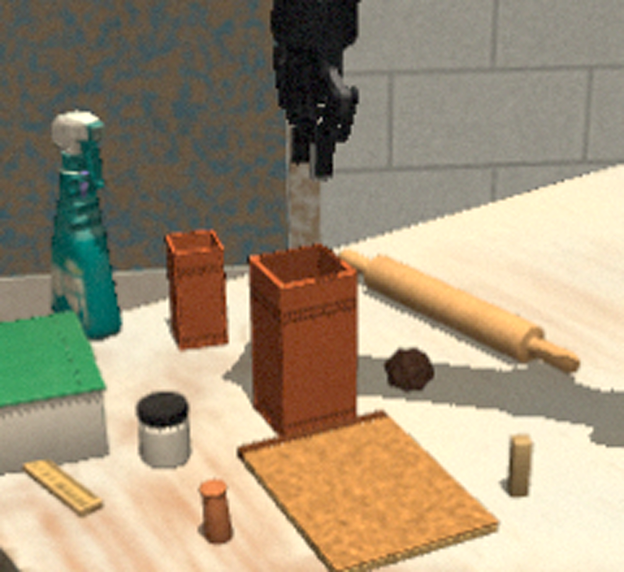

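The vase stands flush against the dark edge with the gripper over its mouth. Centring, then lowering the fingers in.

```bash
python3 -m creep '[[-0.3,5,-13,0,0.084,0.032,0],[-0.3,0,0,-20,0,0,0],[-0.3,0,0,-20,0,0,0],[-0.3,0,0,-15,0,0,0],[-0.3,0,0,-10,0,0,0]]'
python3 -m creep '[[-0.3,0,0,-10,0,0,0],[-0.3,0,0,-10,0,0,0],[-0.3,0,0,-5,0,0,0],[-0.3,0,0,0,0,0,0]]'
python3 -c 'from m import *;st();face()'
```

```text
t: 19.0
eef_pos: [0.5639, -0.1258, 0.1615]
tool_rot: [0.002, 0.984, 0.18, -0.007]
contact_force: [-0.5, 0.2, -0.1]
gripper_width: 0.347
grasp_force: 0.0
t: 19.5
eef_pos: [0.5643, -0.1271, 0.1374]
tool_rot: [0.002, 0.984, 0.179, -0.007]
contact_force: [-0.1, -0.0, -0.4]
gripper_width: 0.35
grasp_force: 0.0
q [-0.54  0.53  0.89  1.88 -0.48  0.97 -0.65] rel [-0.0342  0.0068] z 0.1374 F board [ 0.   0.1 -0.4]
tool y,z in board [-1. -0.  0.] [-0.    0.01 -1.  ]
face n 1038 foot x 0.0007 lean deg 0.1 yaw deg -0.6 y range [-0.033  0.043] res 0.0017
```

```bash
python3 -m creep '[[-0.2,-1,2,0,0,0,0],[-0.2,-1,2,0,0,0,0],[-0.2,0,0,0,0,0,0]]'
python3 -c 'from m import *;st();face()'
python3 -m creep '[[-0.2,-1,2,0,0,0,0],[-0.2,-1,2,0,0,0,0],[-0.2,0,0,0,0,0,0]]'
python3 -c 'from m import *;st();face()'
```

```text
t: 19.92
eef_pos: [0.5625, -0.1227, 0.1379]
tool_rot: [0.002, 0.984, 0.18, -0.006]
contact_force: [-0.6, -0.1, -0.4]
gripper_width: 0.397
grasp_force: 0.0
q [-0.55  0.52  0.89  1.89 -0.48  0.97 -0.65] rel [-0.0294  0.007 ] z 0.1379 F board [ 0.1  0.6 -0.4]
tool y,z in board [-1. -0.  0.] [-0.    0.01 -1.  ]
face n 1047 foot x 0.0007 lean deg 0.1 yaw deg -0.5 y range [-0.033  0.043] res 0.0017
t: 20.35
eef_pos: [0.5604, -0.1188, 0.1377]
tool_rot: [0.002, 0.984, 0.18, -0.006]
contact_force: [-1.1, -0.5, -0.2]
gripper_width: 0.399
grasp_force: 0.0
q [-0.56  0.52  0.89  1.9  -0.47  0.97 -0.66] rel [-0.025   0.0076] z 0.1377 F board [-0.1  1.2 -0.2]
tool y,z in board [-1. -0.  0.] [-0.    0.01 -1.  ]
face n 1041 foot x 0.0006 lean deg 0.1 yaw deg -0.8 y range [-0.033  0.043] res 0.0018
```

```bash
python3 -m creep '[[-0.1,2.5,-7,0,0,0,0],[0,2.5,-7,0,0,0,0],[0.15,0,0,0,0,0,0],[0.15,0,0,0,0,0,0]]'
python3 -c 'from m import *;st();face()'
```

```text
t: 20.9
eef_pos: [0.5654, -0.1333, 0.1377]
tool_rot: [0.002, 0.984, 0.179, -0.006]
contact_force: [1.0, -0.0, -0.8]
gripper_width: 0.574
grasp_force: 0.0
q [-0.53  0.53  0.88  1.88 -0.48  0.98 -0.64] rel [-0.0403  0.008 ] z 0.1377 F board [-0.4 -0.9 -0.8]
tool y,z in board [-1. -0.  0.] [-0.    0.01 -1.  ]
face n 1039 foot x 0.0005 lean deg 0.2 yaw deg -0.5 y range [-0.033  0.043] res 0.0018
```

```bash
python3 -m creep '[[0.15,-0.7,2,0,0,0,0],[0.15,-0.7,2,0,0,0,0],[0.15,0,0,0,0,0,0]]'
python3 -c 'from m import *;st();face()'
python3 -m creep '[[0.15,-0.7,2,0,0,0,0],[0.15,-0.7,2,0,0,0,0],[0.15,0,0,0,0,0,0]]'
python3 -c 'from m import *;st();face()'
```

```text
t: 21.32
eef_pos: [0.564, -0.1286, 0.1377]
tool_rot: [0.002, 0.984, 0.18, -0.006]
contact_force: [-0.7, -1.0, -0.1]
gripper_width: 0.575
grasp_force: 0.0
q [-0.54  0.53  0.89  1.88 -0.48  0.97 -0.64] rel [-0.0355  0.0076] z 0.1377 F board [-0.7  1.  -0.1]
tool y,z in board [-1. -0.  0.] [-0.    0.01 -1.  ]
face n 1026 foot x 0.0006 lean deg 0.1 yaw deg -0.6 y range [-0.033  0.043] res 0.0018
t: 21.75
eef_pos: [0.5626, -0.1248, 0.1377]
tool_rot: [0.002, 0.984, 0.18, -0.006]
contact_force: [-1.0, -0.9, 0.3]
gripper_width: 0.58
grasp_force: 0.0
q [-0.55  0.52  0.89  1.89 -0.48  0.97 -0.65] rel [-0.0314  0.0076] z 0.1377 F board [-0.5  1.3  0.3]
tool y,z in board [-1. -0.  0.] [-0.    0.01 -1.  ]
face n 1040 foot x 0.0006 lean deg 0.0 yaw deg -0.5 y range [-0.033  0.043] res 0.0017
```

```bash
python3 -m creep '[[0.15,-0.7,2,0,0,0,0],[0.15,-0.7,2,0,0,0,0],[0.15,0,0,0,0,0,0]]'
python3 -c 'from m import *;st();face()'
python3 -m creep '[[0.15,-0.7,2,0,0,0,0],[0.15,-0.7,2,0,0,0,0],[0.15,0,0,0,0,0,0]]'
python3 -c 'from m import *;st();face()'
```

```text
t: 22.18
eef_pos: [0.5612, -0.1208, 0.1377]
tool_rot: [0.002, 0.984, 0.18, -0.006]
contact_force: [0.1, 0.3, 0.7]
gripper_width: 0.576
grasp_force: 0.0
q [-0.56  0.52  0.89  1.89 -0.48  0.97 -0.66] rel [-0.0272  0.0075] z 0.1377 F board [ 0.2 -0.2  0.7]
tool y,z in board [-1. -0.  0.] [-0.    0.01 -1.  ]
face n 1039 foot x 0.0007 lean deg 0.0 yaw deg -0.6 y range [-0.033  0.043] res 0.0018
t: 22.6
eef_pos: [0.5598, -0.1168, 0.1377]
tool_rot: [0.002, 0.984, 0.18, -0.006]
contact_force: [-0.1, 0.7, 0.4]
gripper_width: 0.576
grasp_force: 0.0
q [-0.56  0.52  0.89  1.9  -0.47  0.97 -0.66] rel [-0.0229  0.0074] z 0.1377 F board [ 0.7 -0.2  0.4]
tool y,z in board [-1. -0.  0.] [-0.    0.01 -1.  ]
face n 1030 foot x 0.0008 lean deg -0.1 yaw deg -1.0 y range [-0.033  0.043] res 0.0017
```

```bash
python3 -c 'from m import *;shot("side","s6");shot("top","t6")
p=cv2.imread("pics/s6.png")[100:240,250:410];q=cv2.imread("pics/t6.png")[130:270,290:450]
p=np.hstack([p,q]);cv2.imwrite("pics/c6.png",cv2.convertScaleAbs(cv2.resize(p,None,fx=2.5,fy=2.5,interpolation=cv2.INTER_CUBIC),alpha=1.6))'
```

```text
(no output)
```

View pics/c6.png

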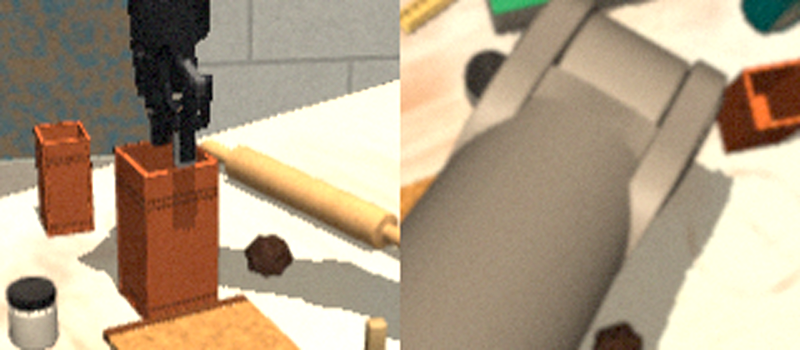

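The picture shows both fingers inside the mouth, the right one just behind the +x wall at (183,165). Creeping on until contact.

```bash
python3 -m creep '[[0.15,-0.7,2,0,0,0,0],[0.15,-0.7,2,0,0,0,0],[0.15,0,0,0,0,0,0]]'
python3 -c 'from m import *;st();face()'
python3 -m creep '[[0.15,-0.7,2,0,0,0,0],[0.15,-0.7,2,0,0,0,0],[0.15,0,0,0,0,0,0]]'
python3 -c 'from m import *;st();face()'
```

```text
t: 23.12
eef_pos: [0.5584, -0.1128, 0.1377]
tool_rot: [0.002, 0.984, 0.18, -0.006]
contact_force: [-0.3, -0.2, 0.4]
gripper_width: 0.579
grasp_force: 0.0
q [-0.57  0.51  0.89  1.9  -0.47  0.96 -0.67] rel [-0.0187  0.0073] z 0.1377 F board [-0.1  0.4  0.4]
tool y,z in board [-1. -0.  0.] [-0.    0.01 -1.  ]
face n 1027 foot x 0.0008 lean deg -0.0 yaw deg -0.5 y range [-0.033  0.043] res 0.0017
t: 23.55
eef_pos: [0.557, -0.1088, 0.1377]
tool_rot: [0.002, 0.984, 0.18, -0.006]
contact_force: [-0.2, -0.5, 0.3]
gripper_width: 0.576
grasp_force: 0.0
q [-0.58  0.51  0.9   1.91 -0.47  0.96 -0.68] rel [-0.0145  0.0072] z 0.1377 F board [-0.4  0.3  0.3]
tool y,z in board [-1. -0.  0.] [-0.    0.01 -1.  ]
face n 1014 foot x 0.0007 lean deg 0.0 yaw deg -0.8 y range [-0.033  0.043] res 0.0018
```

Still no contact, so I'll locate the fingers themselves in the side depth.

Run:
```python
from m import *
B,m=terra()
w=(B[:,2]>.1)&(B[:,2]<.3)&(B[:,0]>-.15)&(B[:,0]<.1)&(abs(B[:,1]-.008)<.06)
R=w&m; r=R&(B[:,2]>.160)
print('rim x',np.percentile(B[r,0],[1,10,50,90,99]).round(4),'zmax',np.percentile(B[r,2],98))
G=B[w&~m]
for z in np.arange(.13,.29,.01):
    s=G[(G[:,2]>=z)&(G[:,2]<z+.01)]
    if len(s):print(z.round(2),len(s),'x',np.percentile(s[:,0],[2,25,50,75,98]).round(3),'y',np.percentile(s[:,1],[2,98]).round(3))
```

```text
rim x [-0.0766 -0.0735 -0.0088  0.0027  0.0056] zmax 0.17214855026708153
0.13 44 x [-0.074 -0.052 -0.03  -0.004  0.002] y [-0.036  0.02 ]
0.14 58 x [-0.075 -0.056 -0.029 -0.003  0.002] y [-0.036  0.047]
0.15 24 x [-0.073 -0.068 -0.056 -0.029  0.003] y [-0.036  0.047]
0.16 23 x [-0.079 -0.073 -0.04  -0.001  0.003] y [-0.035  0.046]
0.17 28 x [-0.057 -0.039  0.006  0.017  0.021] y [-0.031  0.029]
0.18 58 x [-0.044 -0.039 -0.036  0.019  0.025] y [-0.005  0.015]
0.19 74 x [-0.043 -0.038  0.01   0.024  0.027] y [-0.006  0.016]
0.2 71 x [-0.042 -0.039  0.013  0.023  0.026] y [-0.006  0.015]
0.21 48 x [-0.043 -0.04  -0.037  0.02   0.028] y [-0.007  0.013]
0.22 91 x [-0.062 -0.042  0.02   0.041  0.043] y [-0.008  0.016]
0.23 84 x [-0.07  -0.034  0.025  0.042  0.047] y [-0.01   0.015]
0.24 109 x [-0.07  -0.031  0.015  0.044  0.05 ] y [-0.013  0.015]
0.25 111 x [-0.071 -0.028  0.012  0.048  0.052] y [-0.012  0.016]
0.26 116 x [-0.074 -0.022  0.015  0.051  0.054] y [-0.014  0.015]
0.27 162 x [-0.072 -0.019  0.023  0.05   0.055] y [-0.015  0.016]
0.28 98 x [-0.041 -0.003  0.021  0.027  0.04 ] y [-0.013  0.014]
```

The finger tips are actually at z≈0.172, just above the rim. They sit about 33 mm behind the reported TCP, and their outer span is about 69 mm. I'll narrow to about 58 mm, centre, and lower properly.

```bash
python3 -m creep '[[-0.1,0,0,15,0,0,0],[-0.1,5,-13.5,0,0,0,0],[-0.1,5,-13.5,0,0,0,0],[-0.1,0,0,-15,0,0,0],[-0.1,0,0,-8,0,0,0]]'
python3 -m creep '[[-0.1,0,0,-6,0,0,0],[-0.1,0,0,-6,0,0,0],[-0.1,0,0,-5,0,0,0],[-0.1,0,0,-5,0,0,0],[-0.1,0,0,0,0,0,0]]'
python3 - <<'E'
from m import *
st();face()
B,m=terra()
w=(B[:,2]>.1)&(B[:,2]<.3)&(B[:,0]>-.15)&(B[:,0]<.1)&(abs(B[:,1]-.008)<.06)
G=B[w&~m]
for z in np.arange(.17,.25,.01):
    s=G[(G[:,2]>=z)&(G[:,2]<z+.01)]
    if len(s):print(z.round(2),len(s),'x',np.percentile(s[:,0],[2,25,50,75,98]).round(3),'y',np.percentile(s[:,1],[2,98]).round(3))
E
```

```text
t: 24.28
eef_pos: [0.5661, -0.1359, 0.1279]
tool_rot: [0.002, 0.984, 0.179, -0.007]
contact_force: [-0.7, 0.0, -0.3]
gripper_width: 0.447
grasp_force: 0.0
t: 24.9
eef_pos: [0.5668, -0.1358, 0.1073]
tool_rot: [0.002, 0.984, 0.18, -0.007]
contact_force: [0.1, 0.8, -0.9]
gripper_width: 0.452
grasp_force: 0.5
q [-0.49  0.57  0.85  1.89 -0.52  0.93 -0.6 ] rel [-0.0432  0.0075] z 0.1073 F board [ 0.8 -0.4 -0.9]
tool y,z in board [-1. -0.  0.] [-0.    0.01 -1.  ]
face n 990 foot x 0.0006 lean deg -0.8 yaw deg -1.0 y range [-0.033  0.044] res 0.0017
0.17 58 x [-0.077 -0.061 -0.019 -0.01  -0.006] y [-0.011  0.038]
0.18 39 x [-0.071 -0.066 -0.062 -0.013 -0.006] y [-0.008  0.01 ]
0.19 88 x [-0.09  -0.063 -0.01   0.007  0.01 ] y [-0.008  0.016]
0.2 78 x [-0.094 -0.059 -0.014  0.008  0.014] y [-0.01   0.016]
0.21 101 x [-0.093 -0.058 -0.017  0.013  0.019] y [-0.012  0.017]
0.22 97 x [-0.097 -0.053 -0.017  0.017  0.022] y [-0.012  0.016]
0.23 108 x [-0.103 -0.052 -0.016  0.021  0.026] y [-0.015  0.016]
0.24 142 x [-0.099 -0.041 -0.011  0.018  0.025] y [-0.015  0.016]
```

```bash
python3 -m creep '[[-0.2,0,0,0,0,0,0],[-0.2,-0.7,2,0,0,0,0],[-0.2,-0.7,2,0,0,0,0],[-0.2,0,0,0,0,0,0]]'
python3 -c 'from m import *;st();face()'
```

```text
t: 25.5
eef_pos: [0.5658, -0.1319, 0.1078]
tool_rot: [0.002, 0.984, 0.18, -0.006]
contact_force: [-0.1, 0.2, -0.0]
gripper_width: 0.399
grasp_force: 0.0
q [-0.5   0.57  0.85  1.9  -0.52  0.92 -0.61] rel [-0.0392  0.0071] z 0.1078 F board [ 0.2  0.  -0. ]
tool y,z in board [-1. -0.  0.] [-0.    0.01 -1.  ]
face n 982 foot x 0.0004 lean deg 0.3 yaw deg -1.1 y range [-0.033  0.043] res 0.0017
```

```bash
cat > plan.py <<'E'
from m import *
def P(t,a=.1075,b=-.039):return np.array([-.012*np.tan(t)+a*np.sin(t)+b*np.cos(t),a*np.cos(t)-b*np.sin(t)])
if __name__=='__main__':
    t=0.
    for k in range(15):
        d=(P(t+.08)-P(t))*1000;w=ex*d[0];t+=.08
        print(round(t,2),round(np.degrees(t),1),'row',w.round(1),d[1].round(1),'rot',(ey*.08).round(4),'TCP',P(t).round(4))
E
python3 plan.py
```

```text
0.08 4.6 row [-2.7  7.3] 2.8 rot [-0.0749 -0.0281] TCP [-0.0312  0.1103]
0.16 9.2 row [-2.8  7.4] 2.1 rot [-0.0749 -0.0281] TCP [-0.0233  0.1123]
0.24 13.8 row [-2.8  7.5] 1.3 rot [-0.0749 -0.0281] TCP [-0.0153  0.1137]
0.32 18.3 row [-2.8  7.6] 0.6 rot [-0.0749 -0.0281] TCP [-0.0072  0.1143]
0.4 22.9 row [-2.8  7.5] -0.1 rot [-0.0749 -0.0281] TCP [0.0009 0.1142]
0.48 27.5 row [-2.8  7.4] -0.8 rot [-0.0749 -0.0281] TCP [0.0088 0.1134]
0.56 32.1 row [-2.7  7.2] -1.6 rot [-0.0749 -0.0281] TCP [0.0165 0.1118]
0.64 36.7 row [-2.6  7. ] -2.3 rot [-0.0749 -0.0281] TCP [0.024  0.1095]
0.72 41.3 row [-2.5  6.6] -3.0 rot [-0.0749 -0.0281] TCP [0.031  0.1065]
0.8 45.8 row [-2.3  6.1] -3.7 rot [-0.0749 -0.0281] TCP [0.0376 0.1029]
0.88 50.4 row [-2.1  5.5] -4.3 rot [-0.0749 -0.0281] TCP [0.0435 0.0986]
0.96 55.0 row [-1.8  4.7] -5.0 rot [-0.0749 -0.0281] TCP [0.0486 0.0936]
1.04 59.6 row [-1.4  3.7] -5.5 rot [-0.0749 -0.0281] TCP [0.0525 0.0881]
1.12 64.2 row [-0.9  2.3] -6.1 rot [-0.0749 -0.0281] TCP [0.055  0.0819]
1.2 68.8 row [-0.1  0.2] -6.6 rot [-0.0749 -0.0281] TCP [0.0552 0.0753]
```

```bash
python3 -m creep '[[-0.2,-2.7,7.3,2.8,-0.075,-0.028,0],[-0.2,-2.8,7.4,2.1,-0.075,-0.028,0],[-0.2,-2.8,7.5,1.3,-0.075,-0.028,0],[-0.2,0,0,0,0,0,0]]'
python3 -c 'from m import *;st();face()'
```

```text
t: 26.05
eef_pos: [0.5571, -0.1072, 0.1133]
tool_rot: [0.12, 0.976, 0.18, 0.014]
contact_force: [-0.2, -0.6, -0.5]
gripper_width: 0.402
grasp_force: 0.0
q [-0.83  0.56  1.02  2.03 -0.38  0.73 -0.84] rel [-0.013   0.0066] z 0.1133 F board [-0.4  0.4 -0.5]
tool y,z in board [-0.97 -0.01  0.24] [-0.24  0.01 -0.97]
face n 764 foot x -0.0021 lean deg 13.9 yaw deg -1.2 y range [-0.03   0.042] res 0.0016
```

Following nicely: lean 13.9°, foot at −2 mm. Continuing past the balance point.

```bash
python3 -m creep '[[-0.2,-2.8,7.6,0.6,-0.075,-0.028,0],[-0.2,-2.8,7.5,-0.1,-0.075,-0.028,0],[-0.2,0,0,0,0,0,0]]'
python3 -c 'from m import *;st();face(.03,.14)'
python3 -m creep '[[-0.2,-1.4,3.7,-0.4,-0.037,-0.014,0],[-0.2,-1.4,3.7,-0.4,-0.037,-0.014,0],[-0.2,-1.4,3.6,-0.8,-0.037,-0.014,0],[-0.2,-1.4,3.6,-0.8,-0.037,-0.014,0],[-0.2,0,0,0,0,0,0]]'
python3 -c 'from m import *;st();face(.03,.13)'
```

```text
t: 26.48
eef_pos: [0.5516, -0.0939, 0.1138]
tool_rot: [0.198, 0.964, 0.176, 0.028]
contact_force: [-0.5, 0.2, -0.3]
gripper_width: 0.402
grasp_force: 0.0
q [-1.03  0.63  1.14  2.1  -0.31  0.63 -0.99] rel [0.0013 0.007 ] z 0.1138 F board [ 0.4  0.4 -0.3]
tool y,z in board [-0.92 -0.    0.39] [-0.39  0.01 -0.92]
face n 257 foot x -0.0014 lean deg 20.4 yaw deg -14.7 y range [-0.035  0.041] res 0.0022
t: 27.15
eef_pos: [0.5461, -0.0803, 0.1117]
tool_rot: [0.273, 0.946, 0.171, 0.042]
contact_force: [-0.8, 0.4, 0.6]
gripper_width: 0.403
grasp_force: 0.0
q [-1.2   0.76  1.22  2.15 -0.29  0.57 -1.11] rel [0.0161 0.0074] z 0.1117 F board [0.7 0.6 0.6]
tool y,z in board [-0.85 -0.    0.53] [-0.53  0.01 -0.85]
face n 106 foot x 0.0203 lean deg 5.3 yaw deg -16.2 y range [-0.035  0.039] res 0.0023
```

The arm now hides the face, so I'll fit the whole box outline using both cameras.

```bash
cat >> m.py <<'E'
from scipy.optimize import minimize
def box():
    L=[]
    for n in('side','top'):
        p,D=read_camera(n);P,i=cloud(n,D);p=p.reshape(-1,3)[i].astype(int);Q=np.c_[rel(P),P[:,2]]
        m=(p[:,0]>1.9*p[:,1])&(p[:,0]>50)&(p[:,2]<.45*p[:,0])&(Q[:,2]>.016)&(Q[:,2]<.2)&(Q[:,0]>-.17)&(Q[:,0]<.22)&(abs(Q[:,1]-.006)<.055)
        # drop cork
        m&=~((Q[:,2]<.02)&(Q[:,0]>0))
        L.append(Q[m])
    Q=np.vstack(L)
    def cost(v):
        f,h,t,yc=v;X=Q[:,0]-f;Z=Q[:,2]-h
        a=X*np.sin(t)+Z*np.cos(t);b=X*np.cos(t)-Z*np.sin(t)
        d=np.stack([abs(a-.085)-.085,abs(b+.04)-.04,abs(Q[:,1]-yc)-.04],-1)
        o=np.linalg.norm(np.maximum(d,0),axis=1)
        s=np.where(d.max(1)>0,o,-d.max(1))
        return np.minimum(s,.012).mean()
    best=min((minimize(cost,[-.012*min(np.tan(t),4),0.002,t,.006],method='Nelder-Mead',options=dict(xatol=1e-4,fatol=1e-7,initial_simplex=None)) for t in np.linspace(.1,1.57,12)),key=lambda r:r.fun)
    f,h,t,yc=best.x;print('box n',[len(l) for l in L],'foot x %.4f z %.4f lean %.1f yc %.4f cost %.4f'%(f,h,np.degrees(t),yc,best.fun))
E
python3 -c 'from m import *;box()'
```

```text
box n [1629, 1833] foot x -0.0087 z -0.0000 lean 33.1 yc 0.0067 cost 0.0018
```

The box fit is clean: lean 33°, foot −9 mm, held by the fingers. Continuing in half steps.

```bash
python3 -m creep '[[-0.2,-1.3,3.5,-1.1,-0.037,-0.014,0],[-0.2,-1.3,3.5,-1.2,-0.037,-0.014,0],[-0.2,-1.3,3.3,-1.5,-0.037,-0.014,0],[-0.2,-1.3,3.3,-1.5,-0.037,-0.014,0],[-0.2,0,0,0,0,0,0]]'
python3 -c 'from m import *;st();box()'
python3 -m creep '[[-0.2,-1.2,3.1,-1.8,-0.037,-0.014,0],[-0.2,-1.2,3,-1.9,-0.037,-0.014,0],[-0.2,-1.1,2.8,-2.1,-0.037,-0.014,0],[-0.2,-1,2.7,-2.2,-0.037,-0.014,0],[-0.2,0,0,0,0,0,0]]'
python3 -c 'from m import *;st();box()'
```

```text
t: 27.92
eef_pos: [0.541, -0.0662, 0.1064]
tool_rot: [0.347, 0.921, 0.166, 0.056]
contact_force: [0.4, -0.3, -0.2]
gripper_width: 0.402
grasp_force: 0.3
q [-1.32  0.93  1.26  2.18 -0.3   0.52 -1.23] rel [0.031  0.0072] z 0.1064 F board [-0.4 -0.3 -0.2]
tool y,z in board [-0.75 -0.    0.66] [-0.66  0.01 -0.75]
box n [1352, 2287] foot x -0.0120 z -0.0001 lean 42.5 yc 0.0065 cost 0.0018
t: 28.65
eef_pos: [0.5366, -0.0548, 0.0985]
tool_rot: [0.419, 0.891, 0.16, 0.07]
contact_force: [0.6, -0.2, -0.3]
gripper_width: 0.4
grasp_force: 0.5
q [-1.41  1.11  1.27  2.2  -0.32  0.51 -1.34] rel [0.0432 0.0073] z 0.0985 F board [-0.4 -0.5 -0.3]
tool y,z in board [-0.64 -0.    0.77] [-0.77  0.01 -0.64]
box n [1124, 2584] foot x -0.0162 z -0.0000 lean 51.5 yc 0.0062 cost 0.0018
```

```bash
python3 -m creep '[[-0.2,-0.9,2.4,-2.4,-0.037,-0.014,0],[-0.2,-0.9,2.3,-2.6,-0.037,-0.014,0],[-0.2,-0.7,2,-2.7,-0.037,-0.014,0],[-0.2,-0.7,1.7,-2.8,-0.037,-0.014,0],[-0.2,0,0,0,0,0,0]]'
python3 -c 'from m import *;st();box()'
python3 -m creep '[[-0.2,-0.5,1.3,-3,-0.037,-0.014,0],[-0.2,-0.4,1,-3.1,-0.037,-0.014,0],[-0.2,0,0,0,0,0,0]]'
python3 -c 'from m import *;st();box()'
```

```text
t: 29.38
eef_pos: [0.5335, -0.0464, 0.088]
tool_rot: [0.488, 0.856, 0.153, 0.083]
contact_force: [-0.2, -0.4, -1.4]
gripper_width: 0.401
grasp_force: 0.7
q [-1.49  1.31  1.26  2.19 -0.34  0.53 -1.45] rel [0.0522 0.0072] z 0.088 F board [-0.3  0.3 -1.4]
tool y,z in board [-0.51 -0.    0.86] [-0.86  0.01 -0.51]
box n [1085, 2778] foot x -0.0224 z -0.0001 lean 60.6 yc 0.0060 cost 0.0017
t: 29.85
eef_pos: [0.5326, -0.0442, 0.0821]
tool_rot: [0.521, 0.836, 0.149, 0.089]
contact_force: [-0.2, 0.3, -1.3]
gripper_width: 0.4
grasp_force: 0.5
q [-1.52  1.4   1.25  2.18 -0.34  0.54 -1.5 ] rel [0.0546 0.0073] z 0.0821 F board [ 0.4  0.1 -1.3]
tool y,z in board [-0.44 -0.    0.9 ] [-0.9   0.01 -0.44]
box n [1178, 2826] foot x -0.0245 z 0.0008 lean 65.1 yc 0.0061 cost 0.0016
```

```bash
python3 -m creep '[[-0.2,-1,2.6,-2.2,-0.037,-0.014,0],[-0.2,-1,2.5,-2.3,-0.037,-0.014,0],[-0.2,0,0,0,0,0,0]]'
python3 -c 'from m import *;st();box()'
python3 -m creep '[[-0.2,-0.9,2.4,-2.4,-0.037,-0.014,0],[-0.2,-0.9,2.3,-2.5,-0.037,-0.014,0],[-0.2,0,0,0,0,0,0]]'
python3 -c 'from m import *;st();box()'
```

```text
t: 30.32
eef_pos: [0.5306, -0.039, 0.0776]
tool_rot: [0.554, 0.815, 0.145, 0.095]
contact_force: [-1.4, -0.6, -1.5]
gripper_width: 0.402
grasp_force: 0.6
q [-1.56  1.5   1.24  2.16 -0.35  0.58 -1.55] rel [0.0602 0.0074] z 0.0776 F board [-0.1  1.5 -1.5]
tool y,z in board [-0.37 -0.    0.93] [-0.93  0.01 -0.37]
box n [1342, 2845] foot x -0.0259 z 0.0026 lean 69.8 yc 0.0061 cost 0.0016
t: 30.8
eef_pos: [0.5288, -0.0343, 0.0726]
tool_rot: [0.585, 0.792, 0.141, 0.101]
contact_force: [-0.6, -1.4, -1.2]
gripper_width: 0.393
grasp_force: 0.7
q [-1.59  1.6   1.24  2.14 -0.35  0.61 -1.61] rel [0.0652 0.0074] z 0.0726 F board [-1.1  1.1 -1.2]
tool y,z in board [-0.29 -0.    0.96] [-0.96  0.01 -0.29]
box n [1486, 2863] foot x -0.0268 z 0.0046 lean 74.3 yc 0.0065 cost 0.0015
```

```bash
python3 -m creep '[[-0.2,-0.9,2.2,-2.6,-0.037,-0.014,0],[-0.2,-0.8,2.1,-2.7,-0.037,-0.014,0],[-0.2,0,0,0,0,0,0]]'
python3 -c 'from m import *;st();box()'
python3 -m creep '[[-0.2,-0.8,2,-2.8,-0.018,-0.007,0],[-0.2,-0.7,1.8,-2.9,-0.018,-0.007,0],[-0.2,0,0,0,0,0,0]]'
python3 -c 'from m import *;st();box()'
```

```text
t: 31.28
eef_pos: [0.5271, -0.03, 0.0673]
tool_rot: [0.616, 0.768, 0.136, 0.107]
contact_force: [0.4, -0.9, -1.0]
gripper_width: 0.397
grasp_force: 0.8
q [-1.62  1.69  1.22  2.12 -0.35  0.66 -1.66] rel [0.0698 0.0075] z 0.0673 F board [-1.  -0.1 -1. ]
tool y,z in board [-0.22 -0.    0.98] [-0.98  0.01 -0.22]
box n [1660, 2829] foot x -0.0275 z 0.0068 lean 79.0 yc 0.0066 cost 0.0014
t: 31.75
eef_pos: [0.5255, -0.026, 0.0611]
tool_rot: [0.631, 0.756, 0.134, 0.11]
contact_force: [-0.2, -0.9, -1.5]
gripper_width: 0.401
grasp_force: 0.7
q [-1.64  1.74  1.21  2.1  -0.35  0.68 -1.69] rel [0.0741 0.0076] z 0.0611 F board [-0.8  0.5 -1.5]
tool y,z in board [-0.18 -0.    0.98] [-0.98  0.01 -0.18]
box n [1792, 2798] foot x -0.0276 z 0.0087 lean 82.8 yc 0.0067 cost 0.0014
```

```bash
python3 -m creep '[[-0.3,-0.3,0.9,-1,0,0,0],[-0.4,-0.3,0.9,-1,0,0,0],[-0.5,-0.3,0.9,-1,0,0,0],[-0.5,0,0,0,0,0,0]]'
python3 -c 'from m import *;st();box()'
python3 -m creep '[[-0.6,-0.3,0.9,-1,0,0,0],[-0.7,-0.3,0.9,-1,0,0,0],[-0.7,0,0,0,0,0,0]]'
python3 -c 'from m import *;st();box()'
```

```text
t: 32.35
eef_pos: [0.5244, -0.0236, 0.0586]
tool_rot: [0.631, 0.756, 0.133, 0.11]
contact_force: [0.5, 0.2, -1.0]
gripper_width: 0.247
grasp_force: 0.5
q [-1.64  1.74  1.21  2.1  -0.35  0.69 -1.69] rel [0.0768 0.0077] z 0.0586 F board [ 0.  -0.6 -1. ]
tool y,z in board [-0.18  0.    0.98] [-0.98  0.01 -0.18]
box n [1880, 2773] foot x -0.0268 z 0.0102 lean 86.3 yc 0.0069 cost 0.0014
t: 32.83
eef_pos: [0.5238, -0.0218, 0.0565]
tool_rot: [0.631, 0.756, 0.133, 0.11]
contact_force: [0.2, 0.5, -1.0]
gripper_width: 0.148
grasp_force: 0.6
q [-1.64  1.74  1.21  2.09 -0.35  0.69 -1.7 ] rel [0.0786 0.0077] z 0.0565 F board [ 0.4 -0.3 -1. ]
tool y,z in board [-0.18  0.    0.98] [-0.98  0.01 -0.18]
box n [1902, 2751] foot x -0.0271 z 0.0114 lean 88.7 yc 0.0069 cost 0.0014
```

Only 1.3° left. Lowering the rest.

```bash
python3 -m creep '[[-0.75,0,0,-1,0,0,0],[-0.8,0,0,-1,0,0,0],[-0.85,0,0,-1,0,0,0],[-0.85,0,0,0,0,0,0]]'
python3 -c 'from m import *;st();box()'
```

```text
t: 33.42
eef_pos: [0.5238, -0.022, 0.0538]
tool_rot: [0.631, 0.756, 0.133, 0.11]
contact_force: [0.3, -0.2, -0.4]
gripper_width: 0.075
grasp_force: 0.0
q [-1.64  1.74  1.2   2.09 -0.35  0.69 -1.7 ] rel [0.0785 0.0077] z 0.0538 F board [-0.3 -0.2 -0.4]
tool y,z in board [-0.18  0.    0.98] [-0.98  0.01 -0.18]
box n [1810, 2744] foot x -0.0260 z 0.0120 lean 89.9 yc 0.0070 cost 0.0014
```

Flat at 89.9° with no load on the fingers. Withdrawing straight out of the mouth.

```bash
python3 -m creep '[[-0.85,-2,5,0,0,0,0],[-0.85,-4,10,0,0,0,0],[-0.85,-5,14,0,0,0,0],[-0.85,-5,14,0,0,0,0],[-0.85,-6,18,3,0,0,0]]'
python3 -c 'from m import *;st();box()'
python3 -m creep '[[-0.85,-6,20,25,0,0,0],[-0.85,0,10,40,0,0,0],[-0.85,0,0,50,0,0,0],[-0.85,0,0,50,0,0,0],[-0.85,0,0,0,0,0,0]]'
python3 -c 'from m import *;st();box();shot("side","s9");shot("top","t9")
p=cv2.imread("pics/s9.png")[100:350,150:450];q=cv2.imread("pics/t9.png")[100:350,200:500]
cv2.imwrite("pics/c9.png",cv2.convertScaleAbs(cv2.resize(np.hstack([p,q]),None,fx=1.33,fy=1.33),alpha=1.4))'
```

```text
t: 34.15
eef_pos: [0.5014, 0.0404, 0.0566]
tool_rot: [0.631, 0.756, 0.134, 0.11]
contact_force: [-0.0, 0.4, 0.4]
gripper_width: 0.077
grasp_force: 0.0
q [-1.74  1.73  1.22  2.04 -0.34  0.84 -1.72] rel [0.1448 0.0067] z 0.0566 F board [ 0.3 -0.1  0.4]
tool y,z in board [-0.18 -0.    0.98] [-0.98  0.01 -0.18]
box n [2186, 2744] foot x -0.0263 z 0.0118 lean 89.7 yc 0.0066 cost 0.0016
t: 34.88
eef_pos: [0.4956, 0.0686, 0.2243]
tool_rot: [0.63, 0.757, 0.131, 0.111]
contact_force: [0.2, 0.8, -1.3]
gripper_width: 0.077
grasp_force: 0.0
q [-1.77  1.5   1.45  2.06 -0.12  0.93 -1.62] rel [0.1731 0.0023] z 0.2243 F board [ 0.6 -0.5 -1.3]
tool y,z in board [-0.18  0.    0.98] [-0.98  0.01 -0.18]
box n [2246, 2748] foot x -0.0267 z 0.0117 lean 89.6 yc 0.0065 cost 0.0017
```

View pics/c9.png

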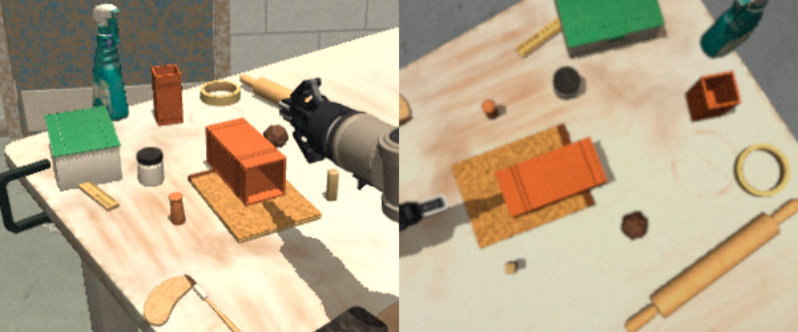

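The vase lies flat on the cork, in line with the board. Its foot overhangs the dark edge by about 27 mm, the bystanders stand where they were, and the gripper is clear.

```bash
python3 -c 'from station import *;print(hand_in())'
```

```text
the job is handed in; nothing more can be done
None
```

The vase was pushed flush against the dark edge, tipped over it under finger restraint, and now lies flat on the cork in line with the board, its foot about 27 mm short of the dark edge (60 mm allowed); the job is handed in, but no verdict was returned.

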